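# Click the food warmer on to its first heat setting

### The job

Switch on the food warmer with the red trim: with a fingertip, roll its knurled thermostat wheel away from the warmer's front edge, out of off, until it clicks into the first setting and no further, and after that press its green start button all the way in and let it go. Pick nothing up, and leave the blue warmer's controls, the two shakers and the sauce bottle as they are.

Things in the scene. Friction and masses are not known exactly. Their poses are not given: they have to be found in the camera images.
- warmer_red: stainless countertop food warmer with red trim, fixed, 360 x 220 x 100 mm high; origin: centre of its underside. Its own -x side is the front edge (red band), towards the robot, with the control deck (110 mm deep, top at 100 mm) behind it; an open pan takes up the rest. Its own +x points away from the front edge
- warmer_blue: the same warmer with blue trim, fixed, controls laid out alike; leave its controls alone
- red_wheel_top (a point): highest point of the red warmer's thermostat wheel, at (-125, 45, 114) mm in the warmer's frame: black, knurled, radius 34 mm, 24 mm wide, axle level along the warmer's own y, between two red cheeks (68 mm along x, 11 mm thick, tops at 109 mm) that leave its top 5 mm free. Press a fingertip on the crown with 3 to 8 N and stroke to the warmer's +x; strokes may be repeated
- wheel_red (a joint): turn of that wheel, rad, 0 to 2.15, growing as the crown moves to the warmer's +x (34 mm per rad). Off: loose, 0 to 0.2; then it resists (up to 0.05 N m), passes a ridge at 0.5 and clicks into the first setting at 0.8; ridges at 1.1, 1.7, settings at 1.4, 2.0. A white line on the rim is uppermost, between the cheeks' white pointers, at 0.8, and 0.8 rad nearer the front edge at 0
- wheel_blue (a joint): the same for the blue warmer's wheel; it stands in off and must stay there
- start_red_top (a point): top centre of the red warmer's green start button (28 mm across, in a black collar of 44 mm, on the deck at (-125, -55) mm in the warmer's frame, top 22 mm above the deck); it moves with the button
- start_red (a joint): how far that button is pressed, m: 0 out, 0.006 fully in (about 5 N); it springs back
- start_blue (a joint): the same for the blue warmer's button; leave it alone
- salt: loose glass shaker with steel top, 44 mm across, 75 mm high, standing on the table in the gap between the two warmers; origin: centre of its underside
- pepper: the same shaker with black top
- sauce: loose yellow sauce bottle with red cap, 60 mm across, 170 mm high, standing at the far right (-y) of the table; origin: centre of its underside
Things that resemble listed ones, but are neither listed nor needed, are in the scene too. Of the things that look like the sauce, take the one that is farthest from the robot's base at the start.

How it is judged:
By the outcome, as a careful person would: the job done as asked, in the order asked, and still so for the second after the job is handed in, with the robot touching nothing.
It also fails if it takes over 35 s, if anything falls off the work surface, if the arm or the gripper's body presses on something with over 40 N, if the wrist force passes 120 N, or if a joint passes its speed limit or range.

### The arm

A 6-joint arm with a two-finger parallel gripper is mounted at the origin on the work surface. World frame = base frame: x ahead of the robot, y to its left, z up, the work surface at z = 0. Lengths are in m, angles in rad, forces in N, time in s.
With the tool pointing down it reaches from about 0.325 to 0.775 m from the base axis. Payload 9.3 kg.
Tool frame: the origin (TCP) lies at the very end of the fingers, on their centre line; the grasp point (between the pads) lies 19 mm behind it; z points along the fingers, y is the direction in which the jaws open and shut (so a half turn about z gives the same grasp; the last joint's range is limited). The gripper opens to 85 mm and grips with 20 to 120 N. Pads are 22 mm wide; open, the fingers measure 114 mm over their backs; the gripper's body (76 mm by 85 mm) begins 54 mm behind the grasp point. The pads swing forward as they close: fully open they stand 13 mm farther back than shut.
Start: joints at [1, 0.259, 0.021, 1.334, 0, 1.418], TCP at [0.223, 0.503, 0.204] pointing down, gripper open.
Joint ranges: [-3.04, 3.04], [-0.91, 1.82], [-1.04, 1.36], [-1.92, 1.95], [-1.52, 1.45], [-3.14, 3.14]. Speed limits (rad/s): [2.22, 2.22, 2.79, 3.14, 3.14, 3.14].

### API

Orientations are given as a unit quaternion [w, x, y, z].
In Python, from rig import get_state, camera, hand_in gives the robot as it stands.
- The arm moves only by the tool drive_tool, never from a script. Its argument "motion" is a list that holds one entry, the list of rows, each a list of 4 numbers: the shift along the tool's x, y, z in mm, then the turn about the tool's z in rad. A call has 1 to 20 rows; each row is the pose to reach, as a shift and turn from the pose commanded when the call began, along the tool's axes at that moment; what a row does not reach only later rows make up. A row lasts 1/12 s, in which the tool goes at most 41.7 mm and 7.16 degrees, less where a joint would pass 70% of its speed; a pose out of reach is approached as far as the arm can. A call with a gripper value outside its range is refused whole. "gripper" is the opening, from 0 (shut) to 1 (fully open), set as the call begins (left out, the last holds). The fingers move at their own pace and stop on an object; "newtons" is the grip in N (left out, the last holds). Time passes only in rows, so rows that repeat a pose let the fingers close. It gives the time, the measured TCP pose, the force and the opening at its end, in the units of the state.
- get_state(): the state, without advancing time (a new reading comes with each control period).
- camera(name): name is "side" or "top" or "wrist"; returns a dict with "frame" (480x640x3 uint8, red, green, blue), "fx", "fy", "cx", "cy" (pixels), "R" (3x3) and "t" (3): a world point X has camera coordinates R X + t. Camera axes: x right, y down, z forward; pixel columns grow to the right and rows downward; lengths in m; the calibration is good to about 2 mm. The wrist camera is an equidistant fisheye: a pixel r from the principal point sees the ray r / f radians off the axis. A picture is of the moment at which its call begins. There is no depth.
- hand_in(): hands the job in, once; it reports no verdict.
The state is a dict: "clock": time; "joints": joint angles; "qd": joint speeds; "joint_torque": joint torques, N m; "ee_pos": TCP position; "orientation": TCP orientation; "ft_force": force on the tool from outside, world axes, zero at the start; "torque": the same for the moment, N m; "opening": finger opening in m.
Only numpy, scipy, OpenCV 4.12 (cv2) and the standard library are available. Lean on these libraries where they do the work, as an engineer would, in place of code of your own. Each camera call takes 0.05 s, during which the arm holds its last target. There are 200 camera calls.

## Working session

There is one attempt and no reset: what is moved stays moved. The work goes in short steps, Python scripts to look and compute and a tool call to move; the robot and the scene stay as the last step left them, time stands still between calls to the robot, and variables do not carry over. Pictures are saved under pics/ and viewed, about 8 in all and at most 12, crops included, and the job is handed in when it is done.

Besides the shell and the picture viewer there is one more tool, called as name(argument=value, ...), one argument or row to a line, values as JSON. drive_tool: Moves the arm, as the interface text tells. Its arguments: {"type":"object","properties":{"motion":{"type":"array","items":{"type":"array","items":{"type":"array","items":{"type":"number"}}}},"gripper":{"type":"number"},"newtons":{"type":"number"}},"required":["motion"]}

```bash
ls; mkdir -p pics; cat > h.py <<'E'
import numpy as np, cv2
from rig import get_state, camera, hand_in
def snap(n,f):
    c=camera(n); cv2.imwrite(f"pics/{f}.png",c["frame"][:,:,::-1]); np.savez(f"pics/{f}.npz",**c); return c
def load(f): return dict(np.load(f"pics/{f}.npz"))
def ray(c,u,v):
    R,t=np.array(c["R"]),np.array(c["t"]); d=np.array([(u-c["cx"])/c["fx"],(v-c["cy"])/c["fy"],1])
    return -R.T@t, R.T@d
def onz(c,u,v,z):
    o,d=ray(c,u,v); return o+d*(z-o[2])/d[2]
def proj(c,X):
    p=np.array(c["R"])@X+np.array(c["t"]); return c["fx"]*p[0]/p[2]+c["cx"],c["fy"]*p[1]/p[2]+c["cy"]
E
python3 - <<'E'
from h import *
for n in("top","side"):
    c=snap(n,n+"0"); print(n,c["fx"],-np.array(c["R"]).T@np.array(c["t"]))
s=get_state();print({k:np.round(v,3) for k,v in s.items()})
a=cv2.imread("pics/top0.png");b=cv2.imread("pics/side0.png")
E
```

```text
pics
top 523.2609095197997 [ 0.28756523 -0.09616542  1.40634214]
side 513.0151933787411 [ 0.48734294 -0.99541978  0.93291356]
{'clock': np.float64(0.1), 'joints': array([ 1.   ,  0.259,  0.021,  1.334, -0.   ,  1.418]), 'qd': array([ 0.   , -0.002,  0.004, -0.002, -0.   , -0.   ]), 'joint_torque': array([ 6.0000e-03, -5.5669e+01,  3.4507e+01,  1.2000e-02, -0.0000e+00,
        0.0000e+00]), 'ee_pos': array([0.223, 0.502, 0.204]), 'orientation': array([-0.   ,  0.207,  0.978, -0.001]), 'ft_force': array([-0.392, -0.196,  0.481]), 'torque': array([ 0.04 , -0.058,  0.013]), 'opening': np.float64(0.086)}
```

View pics/top0.png

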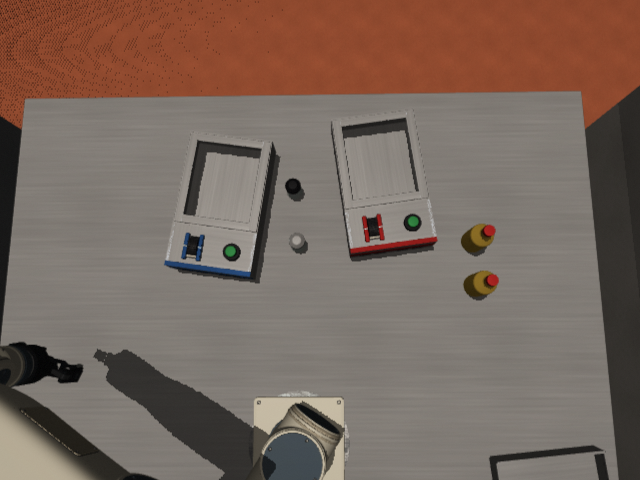

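View pics/side0.png

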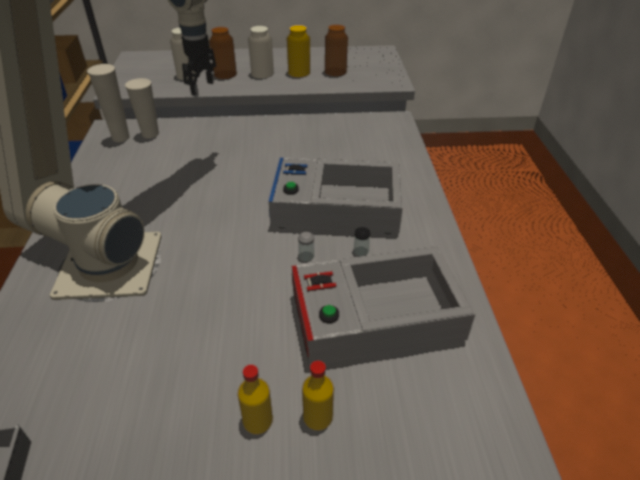

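Top view: the red warmer is right of centre (wheel ≈ (373,228), button ≈ (413,222)) and the blue one is on the left (wheel ≈ (193,246), button (232,252)). The shakers are at (293,187) and (298,242). The bottles are at (482,237) and (485,284). The first is farther from the base, so it is the sauce, and neither gets touched. Red trim and red cheeks identify the target.

```bash
python3 - <<'E'
from h import *
P={}
for n,roi in(("top0",(325,195,445,265)),("side0",(285,240,365,370))):
    c=load(n);im=c["frame"];hsv=cv2.cvtColor(im,cv2.COLOR_RGB2HSV)
    x0,y0,x1,y1=roi
    sub=hsv[y0:y1,x0:x1]
    red=((sub[...,0]<8)|(sub[...,0]>172))&(sub[...,1]>140)&(sub[...,2]>70)
    gr=(abs(sub[...,0].astype(int)-65)<20)&(sub[...,1]>120)&(sub[...,2]>50)
    for nm,m in(("red",red),("green",gr)):
        k,l,s,ce=cv2.connectedComponentsWithStats(m.astype(np.uint8))
        for i in range(1,k):
            if s[i,4]>12:
                u,v=ce[i]+[x0,y0]; print(n,nm,s[i,4],s[i,:4]+[x0,y0,0,0],np.round((u,v),1),np.round(onz(c,u,v,{"red":.107,"green":.121}[nm]),4))
    cv2.imwrite(f"pics/{n}c.png",cv2.resize(im[y0:y1,x0:x1,::-1],None,fx=5,fy=4 if n=="side0" else 5,interpolation=cv2.INTER_CUBIC))
E
```

```text
top0 red 44 [377 214   5  12] [378.8 219.6] [ 0.5549 -0.2086  0.107 ]
top0 red 46 [362 216   6  12] [364.3 221.6] [ 0.5502 -0.1721  0.107 ]
top0 red 48 [379 228   5  12] [381.  233.5] [ 0.5191 -0.2134  0.107 ]
top0 red 49 [364 230   6  12] [366.4 235.4] [ 0.5146 -0.1767  0.107 ]
top0 red 411 [350 237  87  17] [393.2 244.8] [ 0.4901 -0.2431  0.107 ]
top0 green 97 [408 216  11  11] [412.8 221. ] [ 0.5475 -0.2922  0.121 ]
side0 red 428 [293 266  20  75] [301.8 305. ] [ 0.4933 -0.2628  0.107 ]
side0 red 33 [321 272  11   4] [326.8 273.5] [ 0.5532 -0.1713  0.107 ]
side0 red 36 [305 274  12   5] [309.8 275.7] [ 0.5144 -0.176   0.107 ]
side0 red 116 [307 283  29   7] [321.5 285.9] [ 0.5387 -0.2095  0.107 ]
side0 red 132 [310 360  16  10] [317.4 365.2] [ 0.5177 -0.4173  0.107 ]
side0 green 109 [322 306  14  10] [328.8 310.4] [ 0.5487 -0.2938  0.121 ]
```

View pics/top0c.png

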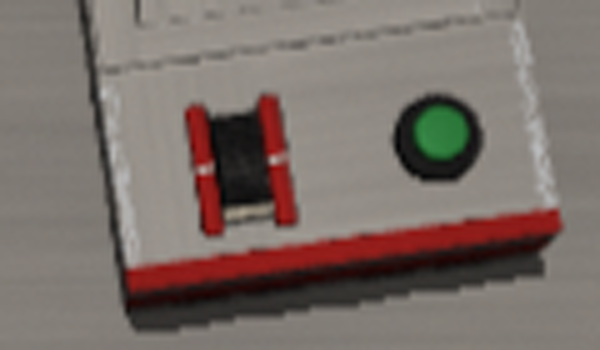

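The crop confirms the red warmer: white line at the front edge of the wheel (off), green button on the right. Wheel centre is about (0.535, −0.193), button (0.548, −0.293), yaw about 0.13. I'll shut the gripper and travel to the wheel's front side at a safe height.

drive_tool(
  motion=[
    [[-28,-26,0,-0.03],[-56,-52,0,-0.06],[-84,-78,0,-0.09],[-112,-104,0,-0.12],[-140,-130,0,-0.15],[-168,-156,0,-0.18],[-196,-182,0,-0.21],[-224,-208,0,-0.24],[-252,-234,0,-0.27],[-280,-260,0,-0.3],[-308,-286,0,-0.33],[-336,-312,0,-0.36],[-364,-338,0,-0.39],[-392,-364,0,-0.42],[-420,-390,0,-0.45],[-448,-416,0,-0.48],[-476,-442,0,-0.51],[-504,-468,0,-0.53],[-530,-493,0,-0.546],[-555,-515,0,-0.546]],
  ],
  gripper=0,
  newtons=30,
)

```text
clock: 1.77
ee_pos: [0.5216, -0.1955, 0.204]
orientation: [-0.0, -0.064, 0.998, 0.0]
ft_force: [1.0, 0.5, 0.8]
opening: -0.0001
```

drive_tool(
  motion=[
    [[0,0,15],[0,0,30],[0,0,45],[0,0,45]],
  ],
)

```text
invalid input at $.motion[0][0]: expected 4 numbers
```

drive_tool(
  motion=[
    [[0,0,20,0],[0,0,45,0],[0,0,60,0],[0,0,70,0],[0,0,70,0]],
  ],
)

```text
clock: 2.18
ee_pos: [0.5204, -0.1927, 0.1323]
orientation: [-0.002, -0.064, 0.998, 0.001]
ft_force: [0.4, 1.3, -1.3]
opening: 0.0002
```

```bash
python3 - <<'E'
from h import *
a=snap("side","side1");w=snap("wrist","wrist1");s=get_state();print(s["ee_pos"],s["ft_force"],s["clock"])
f=a["frame"][230:330,270:390,::-1];g=w["frame"][:,:,::-1]
cv2.imwrite("pics/m1.png",np.hstack([cv2.resize(f,(400,333),interpolation=2),cv2.resize(g,(400,333))]))
E
```

```text
[ 0.52157673 -0.19314588  0.13488216] [-0.1016066   0.67315926  0.59015697] 2.2833
```

View pics/m1.png

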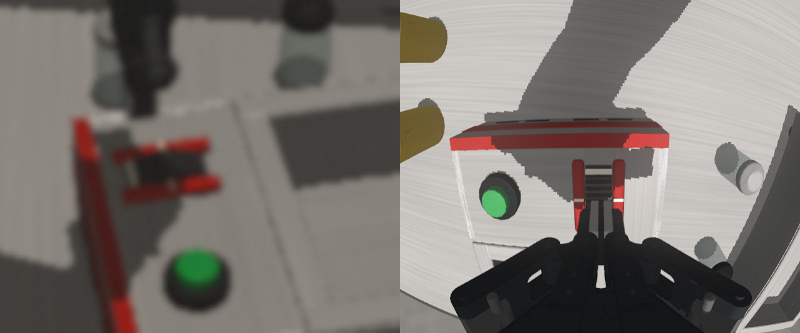

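Left half: the finger is above the front half of the wheel. Right half (wrist view): the fingers line up with the wheel between the cheeks, with the white line at (598,163) on the front side. Now I lower to contact.

drive_tool(
  motion=[
    [[0,0,10,0],[0,0,16,0],[0,0,18,0],[0,0,19,0],[0,0,19,0],[0,0,19,0]],
  ],
)

```text
clock: 2.78
ee_pos: [0.5216, -0.1932, 0.1157]
orientation: [0.0, -0.064, 0.998, -0.0]
ft_force: [-0.5, 1.2, -0.6]
opening: 0.0001
```

drive_tool(
  motion=[
    [[0,0,1,0],[0,0,1,0],[0,0,1,0]],
  ],
)

```text
clock: 3.03
ee_pos: [0.5215, -0.1932, 0.1146]
orientation: [0.0, -0.064, 0.998, -0.0]
ft_force: [0.1, 0.1, 0.1]
opening: 0.0001
```

drive_tool(
  motion=[
    [[0,0,1,0],[0,0,1,0],[0,0,1,0]],
  ],
)

```text
clock: 3.28
ee_pos: [0.5215, -0.1932, 0.1135]
orientation: [-0.0, -0.064, 0.998, -0.0]
ft_force: [0.3, 0.9, -0.4]
opening: -0.0001
```

drive_tool(
  motion=[
    [[0,0,0.5,0],[0,0,0.5,0],[0,0,0.5,0]],
  ],
)

```text
clock: 3.53
ee_pos: [0.5215, -0.1932, 0.113]
orientation: [-0.0, -0.064, 0.998, 0.0]
ft_force: [0.6, -0.9, 0.1]
opening: 0.0001
```

drive_tool(
  motion=[
    [[0,0,0.5,0],[0,0,0.5,0],[0,0,0.5,0]],
  ],
)

```text
clock: 3.78
ee_pos: [0.5215, -0.1932, 0.1125]
orientation: [0.0, -0.064, 0.998, -0.0]
ft_force: [-0.3, -0.3, 0.5]
opening: 0.0003
```

drive_tool(
  motion=[
    [[0,0,0.5,0],[0,0,0.5,0],[0,0,0.5,0]],
  ],
)

```text
clock: 4.03
ee_pos: [0.5215, -0.1932, 0.1119]
orientation: [-0.0, -0.064, 0.998, 0.0]
ft_force: [-0.1, 0.4, -0.0]
opening: 0.0003
```

drive_tool(
  motion=[
    [[0,0,0.5,0],[0,0,0.5,0],[0,0,0.5,0]],
  ],
)

```text
clock: 4.28
ee_pos: [0.5215, -0.1932, 0.1115]
orientation: [-0.0, -0.064, 0.998, 0.0]
ft_force: [-0.3, 0.3, -0.2]
opening: 0.0001
```

drive_tool(
  motion=[
    [[0,0,0.5,0],[0,0,0.5,0],[0,0,0.5,0]],
  ],
)

```text
clock: 4.53
ee_pos: [0.5215, -0.1932, 0.111]
orientation: [-0.0, -0.064, 0.998, 0.0]
ft_force: [-0.0, -0.6, -0.8]
opening: 0.0002
```

drive_tool(
  motion=[
    [[0,0,0.5,0],[0,0,0.5,0],[0,0,0.5,0]],
  ],
)

```text
clock: 4.78
ee_pos: [0.5214, -0.1932, 0.1104]
orientation: [-0.0, -0.064, 0.998, 0.0]
ft_force: [-0.0, 0.5, -0.5]
opening: 0.0002
```

```bash
python3 - <<'E'
from h import *
a=snap("side","side2");w=snap("wrist","wrist2")
f=a["frame"][255:300,290:350,::-1];g=w["frame"][200:340,240:440,::-1]
cv2.imwrite("pics/m2.png",np.hstack([cv2.resize(f,(400,300),interpolation=2),cv2.resize(g,(400,300),interpolation=2)]))
d=np.array([.992,.128,0])
c0=np.array([.5347,-.1927,.114])
for p in (c0,np.array([.5215,-.1932,.1104])): print(proj(a,p))
E
```

```text
(np.float64(319.1986729439031), np.float64(278.3590109988514))
(np.float64(313.3175222553137), np.float64(279.9113588700094))
```

View pics/m2.png

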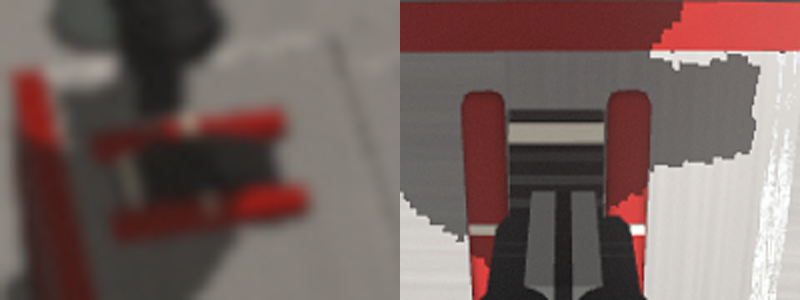

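```bash
cat >> h.py <<'E'
def wray(c,u,v):
    R,t=np.array(c["R"]),np.array(c["t"]); x,y=(u-c["cx"])/c["fx"],(v-c["cy"])/c["fy"]; r=np.hypot(x,y)+1e-12
    return -R.T@t, R.T@np.array([x/r*np.sin(r),y/r*np.sin(r),np.cos(r)])
def won(c,u,v,z):
    o,d=wray(c,u,v); return o+d*(z-o[2])/d[2]
def wproj(c,X):
    p=np.array(c["R"])@X+np.array(c["t"]); th=np.arctan2(np.hypot(p[0],p[1]),p[2]); k=th/np.hypot(p[0],p[1])
    return c["fx"]*k*p[0]+c["cx"],c["fy"]*k*p[1]+c["cy"]
E
python3 - <<'E'
from h import *
w=load("wrist2");print(w["fx"],w["cx"],w["cy"],won(w,0,0,0.1)*0+(-w["R"].T@w["t"]),w["R"][2])
for u,v in((281,307),(359,307),(281,242),(359,242)): print(won(w,u,v,.109))
print("line",won(w,318,262,.104))
print("tcp",wproj(w,np.array([.5215,-.1932,.1104])),"crown",wproj(w,np.array([.5347,-.1927,.114])))
print("tip edge", won(w,322,289,.1104))
d=np.array([.992,.128,0])
for r in (-.011,.011): print(r,wproj(w,np.array([.5215,-.1932,.1104])+r*d))
E
```

```text
371.64829954431775 321.16743345228656 234.40798603045215 [ 0.44045405 -0.20327547  0.27942735] [ 0.31184299  0.04032829 -0.9492774 ]
[ 0.53903261 -0.21182106  0.109     ]
[ 0.53374864 -0.17115527  0.109     ]
[ 0.50283198 -0.21498736  0.109     ]
[ 0.49794125 -0.17721963  0.109     ]
line [ 0.51301368 -0.19552149  0.104     ]
tcp (np.float64(320.36318901155056), np.float64(282.80615116222253)) crown (np.float64(318.02054935882876), np.float64(308.9653818392031))
tip edge [ 0.52486794 -0.19192959  0.1104    ]
-0.011 (np.float64(320.3537401037025), np.float64(262.69970303427755))
0.011 (np.float64(320.373669756994), np.float64(301.9145462974191))
```

The wrist view shows cheek pointers at (482,230) and (638,230), so the wheel centre is about (0.536, −0.192). The tip is narrow and still just above the falling front side of the wheel. I'll raise it, move 5 mm nearer the crown and press there.

drive_tool(
  motion=[
    [[0,0,-4,0],[-5,0,-4,0],[-5,0,-2.5,0],[-5,0,-2.5,0],[-5,0,-2.5,0]],
  ],
)

```text
clock: 5.3
ee_pos: [0.5264, -0.1925, 0.1127]
orientation: [-0.0, -0.064, 0.998, 0.0]
ft_force: [0.0, -0.1, -0.6]
opening: 0.0002
```

drive_tool(
  motion=[
    [[0,0,0.5,0],[0,0,0.5,0],[0,0,0.5,0]],
  ],
)

```text
clock: 5.55
ee_pos: [0.5263, -0.1925, 0.1124]
orientation: [-0.0, -0.064, 0.998, 0.0]
ft_force: [-0.5, -1.1, 0.1]
opening: -0.0003
```

drive_tool(
  motion=[
    [[0,0,0.5,0],[0,0,0.5,0],[0,0,0.5,0]],
  ],
)

```text
clock: 5.8
ee_pos: [0.5264, -0.1926, 0.112]
orientation: [-0.0, -0.064, 0.998, 0.0]
ft_force: [-0.1, -0.6, -0.5]
opening: -0.0003
```

drive_tool(
  motion=[
    [[0,0,0.5,0],[0,0,0.5,0],[0,0,0.5,0]],
  ],
)

```text
clock: 6.05
ee_pos: [0.5264, -0.1926, 0.1114]
orientation: [-0.0, -0.064, 0.998, 0.0]
ft_force: [0.2, 0.8, -0.6]
opening: -0.0
```

drive_tool(
  motion=[
    [[0,0,0.5,0],[0,0,0.5,0],[0,0,0.5,0]],
  ],
)

```text
clock: 6.3
ee_pos: [0.5264, -0.1926, 0.111]
orientation: [-0.0, -0.064, 0.998, 0.0]
ft_force: [-0.6, -0.7, -0.6]
opening: -0.0003
```

drive_tool(
  motion=[
    [[0,0,0.5,0],[0,0,0.5,0],[0,0,0.5,0]],
  ],
)

```text
clock: 6.55
ee_pos: [0.5264, -0.1925, 0.1104]
orientation: [-0.0, -0.064, 0.998, 0.0]
ft_force: [0.3, 0.6, 0.3]
opening: -0.0001
```

drive_tool(
  motion=[
    [[0,0,0.5,0],[0,0,0.5,0],[0,0,0.5,0]],
  ],
)

```text
clock: 6.8
ee_pos: [0.5264, -0.1926, 0.1099]
orientation: [-0.0, -0.064, 0.998, 0.0]
ft_force: [0.1, -0.3, -0.4]
opening: -0.0002
```

drive_tool(
  motion=[
    [[0,0,0.5,0],[0,0,0.5,0],[0,0,0.5,0]],
  ],
)

```text
clock: 7.05
ee_pos: [0.5264, -0.1926, 0.1095]
orientation: [-0.0, -0.064, 0.998, 0.0]
ft_force: [0.1, 0.1, 0.8]
opening: 0.0001
```

```bash
python3 - <<'E'
from h import *
w=snap("wrist","wrist3")
cv2.imwrite("pics/m3.png",cv2.resize(w["frame"][220:360,240:420,::-1],(720,560),interpolation=2))
print(np.round(get_state()["ft_force"],2),wproj(w,get_state()["ee_pos"]))
E
```

```text
[ 0.48  0.21 -0.12] (np.float64(320.3883117143303), np.float64(282.8220632840034))
```

View pics/m3.png

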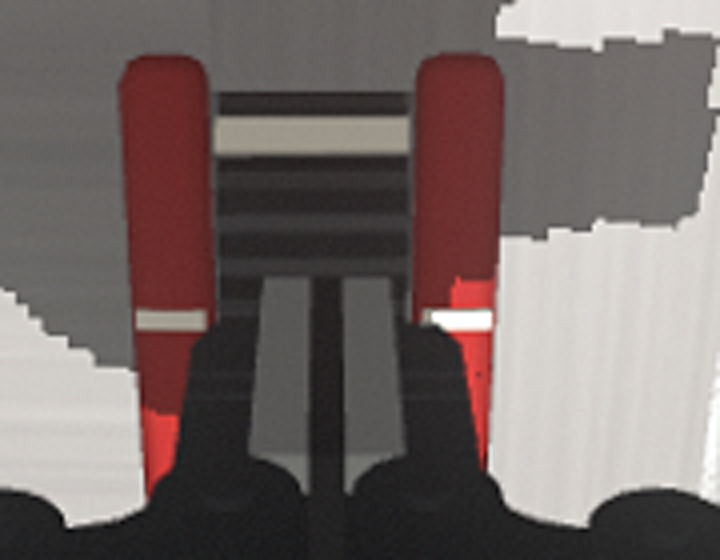

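Still no contact (force ~0); the tip edge is at (330,275) and the pointers at (172,320) and (460,320). The real tip sits a bit above the reported TCP, so I keep descending gently.

drive_tool(
  motion=[
    [[0,0,0.5,0],[0,0,1,0],[0,0,1,0]],
  ],
)

```text
clock: 7.35
ee_pos: [0.5264, -0.1925, 0.1084]
orientation: [-0.0, -0.064, 0.998, 0.0]
ft_force: [-0.0, -0.3, -0.9]
opening: 0.0001
```

drive_tool(
  motion=[
    [[0,0,0.5,0],[0,0,0.5,0],[0,0,0.5,0]],
  ],
)

```text
clock: 7.6
ee_pos: [0.5264, -0.1926, 0.108]
orientation: [-0.0, -0.064, 0.998, -0.0]
ft_force: [-0.0, 0.7, 0.2]
opening: -0.0001
```

drive_tool(
  motion=[
    [[0,0,0.5,0],[0,0,0.5,0],[0,0,0.5,0]],
  ],
)

```text
clock: 7.85
ee_pos: [0.5264, -0.1926, 0.1075]
orientation: [-0.0, -0.064, 0.998, -0.0]
ft_force: [0.0, -0.6, 0.3]
opening: -0.0
```

Both the side and wrist views suggest the visible tip is about 13 mm above the reported TCP. I'll go down to 103.5 mm in small checked steps.

drive_tool(
  motion=[
    [[0,0,0.7,0],[0,0,1.4,0],[0,0,2,0],[0,0,2,0]],
  ],
)

```text
clock: 8.18
ee_pos: [0.5264, -0.1925, 0.1053]
orientation: [-0.0, -0.064, 0.998, 0.0]
ft_force: [0.7, 0.3, 0.1]
opening: -0.0002
```

drive_tool(
  motion=[
    [[0,0,0.7,0],[0,0,1.4,0],[0,0,2,0],[0,0,2,0]],
  ],
)

```text
clock: 8.52
ee_pos: [0.5264, -0.1926, 0.1033]
orientation: [-0.0, -0.064, 0.998, 0.0]
ft_force: [-0.1, -0.4, 0.3]
opening: -0.0001
```

```bash
python3 - <<'E'
from h import *
a=snap("side","side4");w=snap("wrist","wrist4");s=get_state()
f=cv2.convertScaleAbs(a["frame"][245:300,285:365,::-1],alpha=2,beta=20);g=w["frame"][220:360,240:420,::-1]
p=proj(a,s["ee_pos"]);print(p,(p[0]-285)*5,(p[1]-245)*5.45,s["ee_pos"],s["ft_force"])
cv2.imwrite("pics/m4.png",np.hstack([cv2.resize(f,(400,300),interpolation=2),cv2.resize(g,(386,300),interpolation=2)]))
E
```

```text
(np.float64(315.5135843411822), np.float64(281.7796663216477)) 152.56792170591098 200.44918145298 [ 0.52640732 -0.19256092  0.10344664] [-0.36408762  0.03242282  0.07447315]
```

View pics/m4.png

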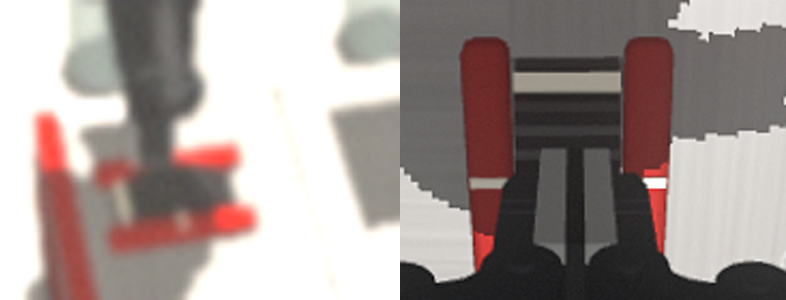

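The side view shows the finger tip at about (155,165), just above the wheel; the white line hasn't moved. I continue down.

drive_tool(
  motion=[
    [[0,0,0.5,0],[0,0,1,0],[0,0,1.5,0],[0,0,1.5,0]],
  ],
)

```text
clock: 8.95
ee_pos: [0.5263, -0.1925, 0.1019]
orientation: [-0.0, -0.064, 0.998, 0.0]
ft_force: [-0.1, 0.1, 0.5]
opening: -0.0002
```

drive_tool(
  motion=[
    [[0,0,0.5,0],[0,0,0.5,0],[0,0,0.5,0]],
  ],
)

```text
clock: 9.2
ee_pos: [0.5264, -0.1926, 0.1015]
orientation: [-0.0, -0.064, 0.998, 0.0]
ft_force: [-0.8, 0.1, 0.2]
opening: 0.0004
```

drive_tool(
  motion=[
    [[0,0,0.5,0],[0,0,0.5,0],[0,0,0.5,0]],
  ],
)

```text
clock: 9.45
ee_pos: [0.5264, -0.1925, 0.1009]
orientation: [-0.0, -0.064, 0.998, 0.0]
ft_force: [-0.1, -0.2, -0.1]
opening: -0.0
```

drive_tool(
  motion=[
    [[0,0,0.5,0],[0,0,0.5,0],[0,0,0.5,0]],
  ],
)

```text
clock: 9.7
ee_pos: [0.5264, -0.1925, 0.1005]
orientation: [-0.0, -0.064, 0.998, 0.0]
ft_force: [-0.6, -0.2, 0.4]
opening: -0.0002
```

drive_tool(
  motion=[
    [[0,0,0.6,0],[0,0,0.6,0]],
  ],
)

```text
clock: 9.87
ee_pos: [0.5264, -0.1925, 0.0998]
orientation: [-0.0, -0.064, 0.998, 0.0]
ft_force: [0.4, -0.6, 0.0]
opening: -0.0002
```

drive_tool(
  motion=[
    [[0,0,0.6,0],[0,0,0.6,0]],
  ],
)

```text
clock: 10.03
ee_pos: [0.5264, -0.1926, 0.0992]
orientation: [-0.0, -0.064, 0.998, 0.0]
ft_force: [0.1, -0.2, 0.6]
opening: -0.0001
```

drive_tool(
  motion=[
    [[0,0,0.6,0],[0,0,0.6,0]],
  ],
)

```text
clock: 10.2
ee_pos: [0.5264, -0.1925, 0.0986]
orientation: [-0.0, -0.064, 0.998, 0.0]
ft_force: [0.1, 0.4, -0.2]
opening: -0.0
```

drive_tool(
  motion=[
    [[0,0,0.6,0],[0,0,0.6,0]],
  ],
)

```text
clock: 10.37
ee_pos: [0.5264, -0.1926, 0.098]
orientation: [-0.0, -0.064, 0.998, 0.0]
ft_force: [0.5, -0.1, -0.3]
opening: -0.0004
```

drive_tool(
  motion=[
    [[0,0,0.6,0],[0,0,0.6,0]],
  ],
)

```text
clock: 10.53
ee_pos: [0.5264, -0.1925, 0.0974]
orientation: [-0.0, -0.064, 0.998, 0.0]
ft_force: [-0.0, -0.4, 0.2]
opening: 0.0001
```

drive_tool(
  motion=[
    [[0,0,0.6,0],[0,0,0.6,0]],
  ],
)

```text
clock: 10.7
ee_pos: [0.5264, -0.1926, 0.0968]
orientation: [-0.0, -0.064, 0.998, 0.0]
ft_force: [-0.2, -0.2, -0.4]
opening: -0.0
```

```bash
python3 - <<'E'
from h import *
a=snap("side","side5");w=snap("wrist","wrist5");s=get_state()
# dark-pixel profiles down finger columns, wrist rows of tip over time
for n in("wrist2","wrist3","wrist4","wrist5"):
    f=load(n)["frame"].mean(2); print(n,f[278:296,309].astype(int))
print(s["ee_pos"],np.round(s["ft_force"],2),np.round(s["torque"],2))
f=cv2.convertScaleAbs(a["frame"][245:300,285:365,::-1],alpha=2.5,beta=30)
cv2.imwrite("pics/m5.png",cv2.resize(f,(800,550),interpolation=2))
E
```

```text
wrist2 [43 40 40 44 58 59 60 59 44 38 42 69 89 87 84 86 87 86]
wrist3 [47 39 38 41 38 39 48 55 57 55 51 73 89 87 84 85 84 88]
wrist4 [47 55 57 60 57 52 39 39 40 41 39 69 90 88 88 87 87 88]
wrist5 [45 40 40 41 40 40 44 58 59 58 60 75 88 90 91 90 89 88]
[ 0.52637564 -0.19256706  0.09684601] [ 0.17  0.92 -0.06] [-0.02  0.04 -0.  ]
```

View pics/m5.png

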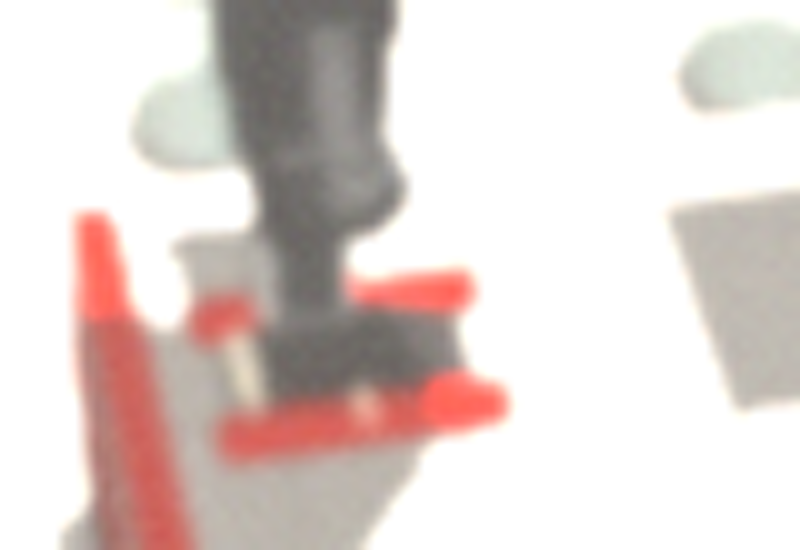

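The side crop shows the finger (280–340, down to about row 310) still coming down onto the wheel's front half with no force yet. The geometry (visible edge, pad half-width) allows an offset of up to 20+ mm, so I keep lowering with force checks.

drive_tool(
  motion=[
    [[0,0,0.7,0],[0,0,1,0],[0,0,1,0]],
  ],
)

```text
clock: 11.05
ee_pos: [0.5264, -0.1926, 0.0958]
orientation: [-0.0, -0.064, 0.998, 0.0]
ft_force: [-0.2, -1.1, 0.1]
opening: 0.0002
```

drive_tool(
  motion=[
    [[0,0,0.7,0],[0,0,1,0]],
  ],
)

```text
clock: 11.22
ee_pos: [0.5264, -0.1926, 0.0948]
orientation: [-0.0, -0.064, 0.998, 0.0]
ft_force: [-0.0, 0.1, 0.6]
opening: -0.0001
```

drive_tool(
  motion=[
    [[0,0,0.7,0],[0,0,1,0]],
  ],
)

```text
clock: 11.38
ee_pos: [0.5264, -0.1925, 0.0938]
orientation: [-0.0, -0.064, 0.998, 0.0]
ft_force: [-0.2, 0.2, -0.1]
opening: 0.0001
```

drive_tool(
  motion=[
    [[0,0,0.7,0],[0,0,1,0]],
  ],
)

```text
clock: 11.55
ee_pos: [0.5264, -0.1926, 0.0928]
orientation: [-0.0, -0.064, 0.998, 0.0]
ft_force: [-0.5, -0.4, 0.2]
opening: -0.0001
```

```bash
python3 - <<'E'
from h import *
a=load("side1");f=a["frame"].mean(2).astype(int)
for r in range(252,288,2): print(r,f[r,302:328])
p=np.array([.5216,-.1932,.1349])
for dz in(0,.01,.02,.03): print(dz,np.round(proj(a,p+[0,0,dz]),1))
E
```

```text
252 [ 88  85  80  73  59  43  33  30  31  31  31  34  38  43  45  41  42  38
  38  42  63  94 118 128 131 131]
254 [ 76  77  77  73  63  47  35  30  30  29  30  31  33  36  36  37  36  35
  45  66  93 114 125 129 130 131]
256 [ 76  78  76  73  66  54  43  36  30  30  30  30  30  34  40  50  61  72
  88 107 122 127 129 130 131 131]
258 [ 77  78  78  75  68  62  56  45  34  33  31  30  32  39  60  88 109 120
 125 126 128 129 130 129 131 132]
260 [ 71  74  75  74  67  63  62  54  41  33  31  31  30  40  63  94 117 128
 130 130 132 132 132 134 134 133]
262 [ 86  87  86  86  80  75  67  55  41  33  31  32  33  42  65  96 123 137
 139 139 142 145 145 143 141 137]
264 [145 149 152 150 139 117  89  65  49  44  45  49  54  63  83 106 124 132
 134 136 139 142 139 135 130 128]
266 [144 148 149 145 138 127 113 104 101 102 104 107 110 112 118 123 126 127
 126 127 127 128 127 128 127 127]
268 [116 110 103  99  96  98 103 113 122 126 126 127 128 126 127 127 126 127
 126 127 127 127 127 127 126 126]
270 [ 71  69  64  63  63  65  76  99 118 126 127 128 127 128 127 127 128 128
 127 127 126 125 123 122 122 121]
272 [ 62  61  62  61  61  62  67  83 102 115 118 120 119 118 120 130 133 121
 108 104 103 100  95  91  89  86]
274 [ 60  58  54  54  53  51  51  52  60  68  77  80  80  78  83  96 100  89
  71  63  62  63  63  62  61  61]
276 [59 54 48 44 43 44 45 43 43 42 42 45 46 42 41 41 43 45 46 44 42 43 43 43
 42 44]
278 [60 56 50 46 48 53 60 58 45 35 31 32 32 33 31 32 32 34 37 39 41 42 42 42
 41 41]
280 [61 60 57 56 55 61 69 68 55 39 32 30 30 30 29 31 31 32 32 35 37 39 40 39
 39 41]
282 [62 61 61 60 57 56 66 73 66 48 34 32 31 30 30 29 30 31 33 34 34 35 35 36
 40 43]
284 [58 62 62 60 60 56 58 66 66 52 37 33 32 33 32 33 34 39 50 54 49 43 44 51
 58 63]
286 [58 60 60 60 56 51 50 51 51 47 41 40 41 39 42 38 43 44 53 58 56 48 47 53
 60 60]
0 [313.3 272.1]
0.01 [313.2 268.9]
0.02 [313.2 265.6]
0.03 [313.1 262.3]
```

Profile of the earlier side view: the tip's bottom is at row ~265, while the reported TCP projects to row 272. So the physical tip is about 22–29 mm above the reported TCP, and contact should come within a few mm.

drive_tool(
  motion=[
    [[0,0,0.7,0],[0,0,0.7,0]],
  ],
)

```text
clock: 11.72
ee_pos: [0.5264, -0.1925, 0.092]
orientation: [-0.0, -0.064, 0.998, 0.0]
ft_force: [-0.7, -0.3, 0.2]
opening: 0.0001
```

drive_tool(
  motion=[
    [[0,0,0.7,0],[0,0,0.7,0]],
  ],
)

```text
clock: 11.88
ee_pos: [0.5264, -0.1925, 0.0914]
orientation: [-0.0, -0.064, 0.998, 0.0]
ft_force: [0.1, -0.2, -0.6]
opening: -0.0002
```

drive_tool(
  motion=[
    [[0,0,0.7,0],[0,0,0.7,0]],
  ],
)

```text
clock: 12.05
ee_pos: [0.5264, -0.1926, 0.0907]
orientation: [-0.0, -0.064, 0.998, 0.0]
ft_force: [0.1, -0.0, 0.7]
opening: -0.0
```

drive_tool(
  motion=[
    [[0,0,0.7,0],[0,0,0.7,0]],
  ],
)

```text
clock: 12.22
ee_pos: [0.5264, -0.1925, 0.09]
orientation: [-0.0, -0.064, 0.998, 0.0]
ft_force: [-0.2, -0.3, -0.1]
opening: -0.0001
```

drive_tool(
  motion=[
    [[0,0,0.7,0],[0,0,0.7,0]],
  ],
)

```text
clock: 12.38
ee_pos: [0.5264, -0.1925, 0.0893]
orientation: [-0.0, -0.064, 0.998, 0.0]
ft_force: [-0.8, -0.8, 0.5]
opening: 0.0
```

drive_tool(
  motion=[
    [[0,0,0.7,0],[0,0,0.7,0]],
  ],
)

```text
clock: 12.55
ee_pos: [0.5264, -0.1925, 0.0886]
orientation: [-0.0, -0.064, 0.998, 0.0]
ft_force: [-0.7, -0.8, 0.4]
opening: 0.0004
```

drive_tool(
  motion=[
    [[0,0,0.7,0],[0,0,0.7,0]],
  ],
)

```text
clock: 12.72
ee_pos: [0.5264, -0.1925, 0.0879]
orientation: [-0.0, -0.064, 0.998, 0.0]
ft_force: [-0.6, -1.2, 0.0]
opening: -0.0002
```

drive_tool(
  motion=[
    [[0,0,0.7,0],[0,0,0.7,0]],
  ],
)

```text
clock: 12.88
ee_pos: [0.5264, -0.1925, 0.0872]
orientation: [-0.0, -0.064, 0.998, 0.0]
ft_force: [0.8, 0.0, -0.2]
opening: 0.0002
```

drive_tool(
  motion=[
    [[0,0,0.7,0],[0,0,0.7,0]],
  ],
)

```text
clock: 13.05
ee_pos: [0.5265, -0.1926, 0.0866]
orientation: [0.0, -0.064, 0.998, -0.0]
ft_force: [-0.1, 0.6, 0.9]
opening: -0.0002
```

drive_tool(
  motion=[
    [[0,0,0.7,0],[0,0,0.7,0]],
  ],
)

```text
clock: 13.22
ee_pos: [0.5267, -0.1926, 0.0864]
orientation: [0.0, -0.064, 0.998, -0.0]
ft_force: [-1.4, 1.2, 4.4]
opening: -0.0001
```

drive_tool(
  motion=[
    [[0,0,0.7,0],[0,0,0.7,0]],
  ],
)

```text
clock: 13.38
ee_pos: [0.527, -0.1927, 0.0863]
orientation: [0.001, -0.064, 0.998, -0.0]
ft_force: [-1.7, 1.9, 10.0]
opening: -0.0001
```

```bash
python3 - <<'E'
from h import *
a=snap("side","side6");w=snap("wrist","wrist6");s=get_state()
print(s["ee_pos"],np.round(s["ft_force"],2))
f=load("side6")["frame"].mean(2).astype(int)
for r in range(262,288,2): print(r,f[r,305:335])
for u in(309,):print(w["frame"].mean(2)[278:296,u].astype(int))
E
```

```text
[ 0.52698702 -0.19264013  0.08632691] [-0.64  1.43  9.58]
262 [ 87  88  88  76  54  37  31  30  30  32  35  39  42  46  48  46  45  48
  71 102 127 136 135 138 140 138 138 135 133 134]
264 [150 148 141 125  92  54  35  33  37  37  38  38  41  45  47  45  44  42
  49  71  96 115 123 126 128 128 128 127 127 127]
266 [139 134 131 124 100  64  37  30  31  31  32  33  37  42  44  46  46  43
  43  49  65  94 117 124 125 126 126 126 126 126]
268 [ 75  74  73  68  59  44  32  29  30  30  32  33  35  42  44  44  43  41
  37  43  64  95 117 124 126 126 126 126 126 126]
270 [ 60  60  60  58  53  47  38  32  30  29  31  28  33  35  36  36  36  35
  41  59  84 105 116 120 119 116 114 118 123 127]
272 [ 61  61  60  58  55  51  48  38  31  30  30  30  30  34  44  49  51  53
  60  70  80  85  85  85  83  82  84  98 112 122]
274 [ 55  51  51  51  50  54  57  49  38  32  31  31  31  38  48  57  56  53
  56  58  59  60  59  58  56  56  63  80 103 119]
276 [ 46  43  41  44  47  55  60  55  41  33  32  30  33  36  47  49  43  35
  36  40  41  43  44  45  48  62  81 103 115 123]
278 [ 45  46  52  60  62  59  59  54  43  33  31  32  32  37  44  48  39  32
  31  34  33  36  40  41  46  65  92 115 124 126]
280 [ 54  52  56  66  69  62  54  48  43  39  37  36  35  35  36  35  32  30
  28  30  30  34  37  40  42  54  77 104 120 125]
282 [ 59  56  53  62  72  67  50  38  34  32  31  31  30  30  30  32  32  31
  29  29  30  31  36  42  48  55  67  85  99 106]
284 [60 59 54 55 65 66 54 39 32 33 32 33 32 34 38 48 54 49 40 37 37 38 43 51
 60 65 66 68 71 75]
286 [58 56 50 46 49 51 46 42 39 39 39 39 41 42 44 52 58 55 47 43 41 42 43 47
 51 55 56 57 58 62]
[78 35 37 39 40 53 54 54 53 48 41 72 90 91 92 93 90 92]
```

Contact at last: 10 N, about 8 N/mm, at a reported z of 0.0865 (offset ≈ 27 mm). I'll ease to about 6 N and stroke 18 mm, keeping it pressed.

drive_tool(
  motion=[
    [[0,0,-0.5,0],[-2,0,-0.5,0],[-4,0,-0.5,0],[-6,0,-0.5,0],[-6,0,-0.5,0]],
  ],
)

```text
clock: 13.9
ee_pos: [0.5332, -0.1918, 0.0866]
orientation: [0.001, -0.064, 0.998, -0.0]
ft_force: [-0.5, 1.8, 9.5]
opening: 0.0001
```

```bash
python3 - <<'E'
from h import *
w=snap("wrist","wrist7");s=get_state()
print(s["ee_pos"],np.round(s["ft_force"],2))
cv2.imwrite("pics/m7.png",cv2.resize(w["frame"][220:340,240:420,::-1],(600,400),interpolation=2))
E
```

```text
[ 0.53311914 -0.19180291  0.0866212 ] [-1.2   1.89  8.99]
```

View pics/m7.png

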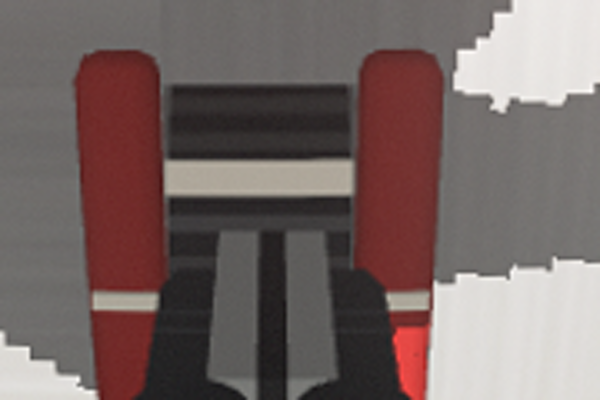

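The wheel is rolling: the white line moved to (258,177) in the crop, heading for the pointers at row 300. I continue with slightly less force.

drive_tool(
  motion=[
    [[-2,0,-0.4,0],[-4,0,-0.4,0],[-6,0,-0.4,0],[-8,0,-0.4,0],[-10,0,-0.4,0],[-12,0,-0.4,0],[-12,0,-0.4,0]],
  ],
)

```text
clock: 14.53
ee_pos: [0.5451, -0.1902, 0.0866]
orientation: [0.001, -0.064, 0.998, -0.0]
ft_force: [-0.3, 2.2, 6.5]
opening: 0.0003
```

```bash
cat >> h.py <<'E'
def wheel(f):
    """wheel angle from the white line in a wrist picture (column left of the finger)"""
    w=load(f); fr=w["frame"].astype(int); d=np.array([.992,.128]); C=np.array([.5356,-.192])
    out=[]
    for y in(-.010,.010):
        best=[]
        for q in np.arange(-.2,1.6,.01):
            a=q-.8; X=np.r_[C+d*.034*np.sin(a)+np.array([-d[1],d[0]])*y,.08+.034*np.cos(a)]
            u,v=wproj(w,X); best.append(fr[int(round(v)),int(round(u))].min())
        b=np.array(best); m=b>110; out.append((np.round(np.arange(-.2,1.6,.01)[m][[0,-1]],2) if m.any() else None, int(b.max())))
    return out
E
python3 - <<'E'
from h import *
w=snap("wrist","wrist8");s=get_state()
print(s["ee_pos"],np.round(s["ft_force"],2))
for f in("wrist4","wrist7","wrist8"):print(f,wheel(f))
E
```

```text
[ 0.54512482 -0.19015823  0.08663314] [1.36 1.92 6.02]
wrist4 [(array([-0.02,  0.11]), 145), (array([-0.02,  0.11]), 145)]
wrist7 [(array([0.18, 0.31]), 160), (array([0.18, 0.31]), 160)]
wrist8 [(array([0.55, 0.68]), 162), (array([0.55, 0.68]), 166)]
```

The wheel is now at about 0.57, past the ridge, and pulling on by itself. 7 mm more takes it to 0.8; then I lift straight up.

drive_tool(
  motion=[
    [[-2,0,0,0],[-4,0,0,0],[-6,0,0.1,0],[-7,0,0.1,0],[-7,0,0.1,0]],
  ],
)

```text
clock: 15.0
ee_pos: [0.5515, -0.1893, 0.0859]
orientation: [0.0, -0.064, 0.998, 0.0]
ft_force: [0.4, 0.2, 3.4]
opening: -0.0002
```

```bash
python3 - <<'E'
from h import *
w=snap("wrist","wrist9");s=get_state()
print(s["ee_pos"],np.round(s["ft_force"],2),wheel("wrist9"))
E
```

```text
[ 0.551486   -0.18934198  0.08589183] [ 1.39 -0.12  4.21] [(array([0.74, 0.88]), 155), (array([0.74, 0.88]), 157)]
```

drive_tool(
  motion=[
    [[0,0,-5,0],[0,0,-18,0],[0,0,-30,0],[8,-35,-30,0],[13,-70,-30,0],[17,-95,-30,0],[17,-102,-30,0],[17,-102,-30,0]],
  ],
)

```text
clock: 15.72
ee_pos: [0.5468, -0.2946, 0.1154]
orientation: [-0.0, -0.063, 0.998, 0.0]
ft_force: [0.0, 0.2, 0.6]
opening: 0.0006
```

```bash
python3 - <<'E'
from h import *
w=snap("wrist","wrist10");a=snap("side","side10");t=snap("top","top10");s=get_state()
print(s["ee_pos"],np.round(s["ft_force"],2),wheel("wrist10"))
f=w["frame"][200:380,220:460,::-1];g=cv2.convertScaleAbs(a["frame"][240:330,290:370,::-1],alpha=1.5)
cv2.imwrite("pics/m10.png",np.hstack([cv2.resize(f,(480,360),interpolation=2),cv2.resize(g,(320,360),interpolation=2)]))
E
```

```text
[ 0.54711384 -0.29168585  0.11581362] [ 0.17 -0.   -0.58] [(array([-0.2 ,  0.89]), 255), (array([-0.2 ,  0.91]), 255)]
```

View pics/m10.png

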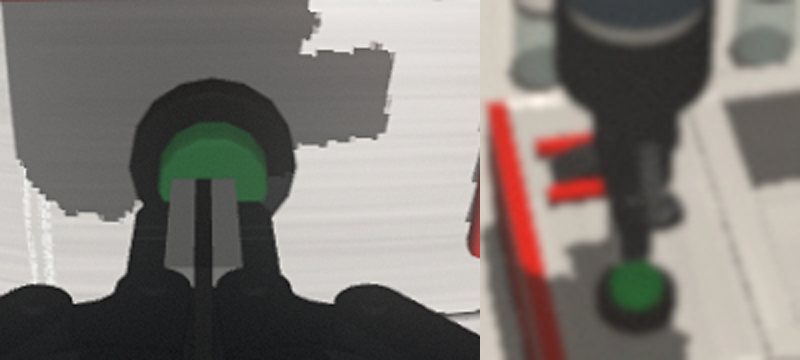

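Wrist view: the tip is centred over the green button. Lowering to it.

drive_tool(
  motion=[
    [[0,0,8,0],[0,0,15,0],[0,0,20,0],[0,0,20,0]],
  ],
)

```text
clock: 16.2
ee_pos: [0.5471, -0.2916, 0.0946]
orientation: [-0.001, -0.065, 0.998, 0.001]
ft_force: [-0.6, 0.6, 1.8]
opening: -0.0001
```

drive_tool(
  motion=[
    [[0,0,1,0],[0,0,2,0],[0,0,3,0],[0,0,3,0]],
  ],
)

```text
clock: 16.53
ee_pos: [0.5475, -0.2925, 0.0931]
orientation: [0.0, -0.064, 0.998, 0.0]
ft_force: [-0.8, 2.0, 2.6]
opening: 0.0001
```

drive_tool(
  motion=[
    [[0,0,1,0],[0,0,2,0],[0,0,2,0]],
  ],
)

```text
clock: 16.78
ee_pos: [0.5475, -0.2927, 0.091]
orientation: [0.0, -0.064, 0.998, 0.0]
ft_force: [-0.4, 2.5, 2.8]
opening: 0.0002
```

drive_tool(
  motion=[
    [[0,0,1,0],[0,0,1,0]],
  ],
)

```text
clock: 16.95
ee_pos: [0.5475, -0.2927, 0.09]
orientation: [0.0, -0.064, 0.998, -0.0]
ft_force: [0.7, 3.1, 4.8]
opening: 0.0001
```

drive_tool(
  motion=[
    [[0,0,1,0],[0,0,1,0]],
  ],
)

```text
clock: 17.12
ee_pos: [0.5475, -0.2927, 0.0893]
orientation: [0.0, -0.064, 0.998, -0.0]
ft_force: [-0.2, 2.4, 4.8]
opening: -0.0003
```

drive_tool(
  motion=[
    [[0,0,1,0],[0,0,1,0]],
  ],
)

```text
clock: 17.28
ee_pos: [0.5476, -0.2927, 0.0892]
orientation: [0.001, -0.064, 0.998, -0.0]
ft_force: [-1.6, 4.5, 11.3]
opening: -0.0003
```

Hard stop reached: about 6 mm travel, 11 N. Releasing straight up, then moving aside to check.

drive_tool(
  motion=[
    [[0,0,0,0],[0,0,-5,0],[0,0,-20,0],[0,0,-45,0],[0,0,-75,0],[30,0,-90,0],[65,0,-100,0],[100,0,-100,0],[120,0,-100,0],[120,0,-100,0]],
  ],
)

```text
clock: 18.12
ee_pos: [0.4251, -0.3086, 0.1885]
orientation: [-0.001, -0.063, 0.998, -0.0]
ft_force: [1.4, -0.4, -0.4]
opening: 0.0001
```

```bash
python3 - <<'E'
from h import *
a=snap("side","side11");t=snap("top","top11");w=snap("wrist","wrist11");s=get_state()
print(s["ee_pos"],np.round(s["ft_force"],2),s["clock"])
f=t["frame"][200:260,330:440,::-1];g=a["frame"][255:330,285:365,::-1]
u,v=wproj(w,np.array([.5356,-.192,.11]));print(u,v);u,v=int(u),int(v)
h=w["frame"][max(0,v-50):v+50,max(0,u-60):u+60,::-1]
cv2.imwrite("pics/m11.png",np.hstack([cv2.resize(x,(266,300),interpolation=2) for x in(f,g,h)]))
# before/after difference outside arm (blue warmer, shakers, bottles)
for n,b,p in(("top",load("top0"),t),("side",load("side0"),a)):
    d=cv2.absdiff(b["frame"],p["frame"]).max(2)
    for nm,(x0,y0,x1,y1) in dict(top=dict(blue=(165,130,275,280),salt=(286,230,308,252),pepper=(283,176,304,198),b1=(460,222,498,254),b2=(462,268,500,300)),side=dict(blue=(268,155,405,232),b1=(238,365,274,435),b2=(300,362,336,432)))[n].items(): print(n,nm,(d[y0:y1,x0:x1]>40).sum())
E
```

```text
[ 0.42848562 -0.30851711  0.1879639 ] [-0.04  0.21 -0.17] 18.2667
438.14287314359075 366.9633478260537
top blue 0
top salt 0
top pepper 0
top b1 1085
top b2 330
side blue 652
side b1 350
side b2 0
```

View pics/m11.png

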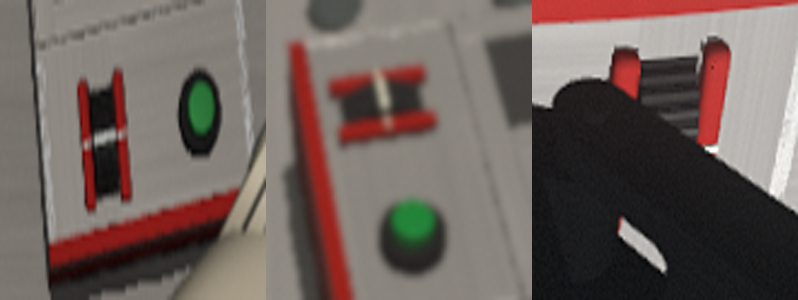

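The white line sits at the top of the wheel between the pointers, and the button is out again. Some bottle regions changed, probably from occlusion or shadow, so I'll move clear and compare again.

drive_tool(
  motion=[
    [[0,0,-35,0],[0,20,-70,0],[0,60,-100,0],[0,100,-110,0],[0,140,-110,0],[0,180,-110,0],[0,220,-110,0],[0,260,-110,0],[0,300,-110,0],[0,330,-110,0],[0,330,-110,0]],
  ],
)

```text
clock: 19.18
ee_pos: [0.3857, 0.0238, 0.2984]
orientation: [0.0, -0.067, 0.998, 0.0]
ft_force: [0.7, -0.1, -0.1]
opening: 0.0
```

```bash
python3 - <<'E'
from h import *
a=snap("side","side12");t=snap("top","top12");s=get_state()
print(s["ee_pos"],np.round(s["ft_force"],2),s["clock"])
for n,p,rois in(("top",t,[(455,215,505,305)]),("side",a,[(230,360,340,440)])):
    for im in(load(n+"0"),load(n+"11"),p):
        for x0,y0,x1,y1 in rois:
            h=cv2.cvtColor(im["frame"][y0:y1,x0:x1],cv2.COLOR_RGB2HSV); m=((h[...,0]>15)&(h[...,0]<35)&(h[...,1]>150)).astype(np.uint8)
            k,l,st,ce=cv2.connectedComponentsWithStats(m); print(n,[(int(st[i,4]),np.round(ce[i]+[x0,y0],1).tolist()) for i in range(1,k) if st[i,4]>50])
cv2.imwrite("pics/m12.png",np.hstack([t["frame"][60:360,150:550,::-1],a["frame"][140:440,180:500,::-1]]))
E
```

```text
[0.38672741 0.02054398 0.29797599] [ 0.17 -0.36 -0.45] 19.2833
top [(540, [475.3, 238.9]), (525, [477.8, 284.1])]
top [(267, [481.6, 288.0])]
top [(540, [475.3, 238.9]), (523, [477.7, 284.1])]
side [(1385, [317.4, 401.8]), (1424, [255.0, 405.6])]
side [(1383, [317.5, 401.8]), (1462, [254.8, 405.1])]
side [(1387, [317.5, 401.9]), (1419, [255.0, 405.5])]
```

View pics/m12.png

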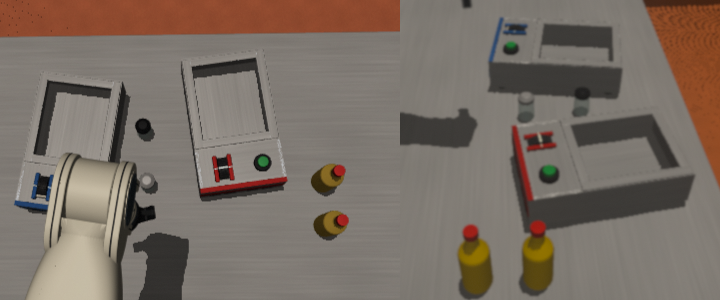

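The bottles, shakers and blue controls are where they started. The red wheel's line is at the pointers, the button is out, and the arm is clear.

```bash
python3 -c "
from rig import hand_in;print(hand_in())"
```

```text
the job is handed in; nothing more can be done
None
```

The red warmer is switched on: I rolled its wheel from off into the first setting, then pressed the start button fully in and let it go. I handed the job in at about 19.3 s.

- **Wheel:** one pressed stroke of about 25 mm. The last wrist picture before lifting read about 0.77 rad. Afterwards both cameras showed the white line uppermost, level with the pointers.
- **Button:** about 6 mm of travel to a hard stop at 11 N. It was out again in the last pictures.
- **Everything else:** bottle positions matched the start to about 0.1 px in both cameras. The top view showed no change in the shakers or the blue warmer. In the side view, the blue warmer's area changed by 652 pixels on the second-to-last picture, most likely the arm's shadow. I did not re-measure it, but the blue controls looked unchanged in the final picture.
- **Disagreements:** the fingertip was about 27 mm higher than the reported tool point, so finding contact took longer than planned. The press on the wheel briefly reached 9–10 N at the start, above the advised 3–8 N, then eased to 3–6 N.

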